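# Tighten the slotted lug screw of a core box

## Task

One of the two slotted screws that hold the core box shut, the one in the fork-shaped lug, is still loose. Take the screwdriver out of the wooden block, set its blade on that screw lightly (under 30 N), turn it until the blade drops into the slot, then tighten the screw clockwise until it comes up solid, without forcing it. Stand the screwdriver back in the hole it came from, and leave the other screw and the things lying about alone.

Things in the scene. Friction and masses are not known exactly. Their poses are not given: they have to be found in the camera images.
- core_box: Two-part cast aluminium core box, 110 x 190 mm (x, y), fixed, on a red board 200 x 370 mm on battens. Origin: centre of the board's underside. Box from z = 36 to 109 mm. A lug 46 mm wide at the middle of each end: fork lug (open slot between two square prongs) at +y, to y = 154 mm; closed rounded lug at -y, to y = -144 mm. Lug tops at z = 88; in each an upright slotted screw.
- fork_head (a point): Centre of the top face of the loose screw's head (box x 0, y 121, z 99.5 mm); axes as the box, not turning with the screw. Steel head 24 mm across, 9 high, with a straight slot 4 mm wide, 4 deep, through its centre. The slot's direction is not measured: at the start within 0.7 rad (40 degrees) of the box's x axis. It turns stiffly, 0.1 N m: light rubbing (under 15 N) does not turn it.
- fork_screw (a joint): Turn of the loose screw in rad: 0 = fully home (a hard stop), negative = still to be tightened, growing as it is turned clockwise seen from above. Starts between -1.0 and -0.6. It tells only how much turn is left, not where the slot points. Twice the running torque (0.2 N m) at the stop is plenty, 0.4 N m too much; the blade has about 0.2 rad of play either way in the slot.
- round_screw (a joint): Turn of the other, tight screw, in the closed round lug: 0 = tight; to be left so.
- round_head (a point): Centre of the top face of the tight screw's head, in the closed round lug; same sizes as the loose one.
- driver: Flat screwdriver, 179 mm long, 0.16 kg, in the block's middle hole, handle up, resting on the handle's flat underside. Origin: centre of that underside; z up. Black hexagonal handle 88 mm long, 30 mm across flats (flats 17 mm wide; normals along y and each 60 degrees on), domed butt to z = 97. Below it a 9 mm shaft and a blade 12 mm wide along the driver's x, 2 mm thick along y, 20 long.
- driver_tip (a point): Middle of the blade's tip edge, 82 mm below the driver's origin.
- block: Wooden tool block, 75 x 150 x 90 mm (x, y, z), fixed to the bench, with three round upright 18 mm holes right through in a row along its y axis, 48 mm apart. Origin: centre of its underside.
- block_hole (a point): Centre of the mouth of the middle hole, in the block's top face (90 mm above the bench): the screwdriver's place.
- cup: Clear plastic cup, 76 mm across, 95 mm high, standing loose on the core box's far (+x) side; origin at the centre of its underside. A bystander.
- tin: Tin can, 66 mm across, 85 mm high, standing loose on the core box's far (+x) side; origin at the centre of its underside. A bystander.
- mallet: Hammer with a wooden handle, 220 mm long, lying loose on the block's far (+x) side; origin near the middle of its underside. A bystander.
Not all that is in view belongs to the job. Leave any pink or turquoise look-alike of the driver alone. Of the things shaped like the block, the wooden one is meant.

How it is judged:
By the outcome, as a careful person would: the job done as asked, in the order asked, and still so for the second after the job is handed in, with the robot touching nothing.
It also fails if it takes over 67 s, if anything falls off the work surface, if the arm or the gripper's body presses on something with over 40 N, if the wrist force passes 120 N, or if a joint passes its speed limit or range.

## Robot

A 7-joint arm with a two-finger parallel gripper is mounted at the origin on the work surface. World frame = base frame: x ahead of the robot, y to its left, z up, the work surface at z = 0. Lengths are in m, angles in rad, forces in N, time in s.
With the tool pointing down it reaches from about 0.425 to 0.95 m from the base axis. Payload 4.7 kg.
Tool frame: the origin (TCP) lies on the centre line of the jaws, within the pads' length; the fingertips stand 25 mm ahead of it and the grasp point (between the pads) lies 6 mm ahead of it (robot.tip_reach is the distance from the TCP to the fingertips, in m); z points along the fingers, y is the line along which they close (so a half turn about z gives the same grasp; the last joint's range is limited). The gripper opens to 87 mm and grips with 3 to 60 N. Pads are 19 mm wide; open, the fingers measure 117 mm over their backs; the gripper's body (75 mm by 190 mm) begins 51 mm behind the grasp point.
Start: joints at [1.204, 0.469, -0.049, 1.532, 0.024, 1.141, -0.082], TCP at [0.224, -0.637, 0.248] pointing down, gripper open.
Joint ranges: [-2.59, 2.59], [-0.33, 1.99], [-1.39, 1.29], [0.1, 2.45], [-1.04, 4.18], [0.21, 1.99], [-2.66, 2.66]. Speed limits (rad/s): [2.57, 2.57, 3.14, 3.14, 3.14, 3.14, 3.14].

## Interface

Orientations are given as [roll, pitch, yaw] about the fixed x, y, z axes, in that order (R = Rz(yaw) Ry(pitch) Rx(roll)).
In Python, from workcell import monitor, imaging, job, look_for, mark_of, robot gives the robot as it stands.
- The arm moves only by the tool play_rows, never from a script. Its argument "commands" is a list of rows, each a list of 2 entries, a list of its own where there are three numbers: the shift along the tool's x, y, z in cm, then the turn about the tool's z in rad. In form: [[[dx, dy, dz], roll], ...]. A call has 1 to 5 rows; each row shifts and turns the commanded pose from where the row before left it, along the tool's axes as they then stand; what a row does not reach is not made up. A row lasts 1/12 s, in which the tool goes at most 41.7 mm and 7.16 degrees, less where a joint would pass 70% of its speed; a pose out of reach is approached as far as the arm can. A call with a gripper value outside its range is refused whole. "grip" is the closure, from 0 (fully open) to 1 (shut), set as the call begins (left out, the last holds). The fingers move at their own pace and stop on an object; "newtons" is the grip in N (left out, the last holds). Time passes only in rows, so rows that do not move let the fingers close. It gives the time, the measured TCP pose, the force, the opening and the grip force at its end, in the units of the state.
- monitor.get_obs(): the state, without advancing time (a new reading comes with each control period).
- imaging.get_image(name): name is "side" or "top"; returns a dict with "color" (420x560x3 uint8, blue, green, red), "fx", "fy", "cx", "cy" (pixels), "k1" (the pictures are not rectified: a ray, as slopes to the right and down, at radius r is drawn at 1 + k1 r^2 times it, then the intrinsics apply), "cam_to_world" (4x4, takes a point from camera to world coordinates). Camera axes: x right, y down, z forward; pixel columns grow to the right and rows downward; lengths in m; the calibration is good to about 2 mm. A picture is of the moment at which its call begins. There is no depth.
- job.job_done(): hands the job in; it is judged then, once.
Trained networks look in the newest picture that a camera, given by its name, has taken for a name from the list of things; names that differ only in an ending like _2 or _b are one class to them, and where a whole thing is asked for, a point or a joint stands for the part that bears it (a point fixed in the world has none). Each returns a list of dicts, best first, with "score" (0 to 1); they miss things now and then, are a little off and sometimes report something else, mostly with a low value. They report only what shows in the picture. A call takes as long as a camera call. They do not tell look-alikes from the thing itself.
- look_for(camera, label): "centre" ([column, row] in pixels, amid what is visible of it).
- mark_of(camera, label): "centre" ([column, row] in pixels: a listed point, or the origin of a listed thing).
The state is a dict: "t": time; "qpos": joint angles; "dq": joint speeds; "joint_efforts": joint torques, N m; "position": TCP position; "tool_rot": TCP orientation; "contact_force": force on the tool from outside, world axes, zero at the start; "wrist_torque": the same for the moment, N m; "finger_gap": opening from 0.0 (shut) to 1.0 (fully open); "grip_force": force on a finger pad.
Only numpy, scipy, OpenCV 4.12 (cv2) and the standard library are available. Lean on these libraries where they do the work, as an engineer would, in place of code of your own. Each camera call takes 0.05 s, during which the arm holds its last target. There are 200 camera calls.

## Working session

There is one attempt and no reset: what is moved stays moved. The work goes in short steps, Python scripts to look and compute and a tool call to move; the robot and the scene stay as the last step left them, time stands still between calls to the robot, and variables do not carry over. Pictures are saved under pics/ and viewed, at most 10 in all, crops included, and the job is handed in when it is done.

Besides the shell and the picture viewer there is one more tool, called after "Emit:" by a JSON object that holds its "name" and its "arguments", one argument or row to a line. play_rows: Moves the arm, as the interface text tells. Its arguments: {"type":"object","properties":{"commands":{"type":"array"},"grip":{"type":"number"},"newtons":{"type":"number"}},"required":["commands"]}

```bash
mkdir -p pics; cat > h.py <<'E'
import numpy as np, cv2
from workcell import monitor, imaging, job, look_for, mark_of, robot
def ray(im,px):
    d=np.array([(px[0]-im["cx"])/im["fx"],(px[1]-im["cy"])/im["fy"]])
    u=d.copy()
    for _ in range(30): u=d/(1+im["k1"]*(u@u))
    T=np.array(im["cam_to_world"]); v=T[:3,:3]@np.array([u[0],u[1],1.]); return T[:3,3],v/np.linalg.norm(v)
def atz(im,px,z):
    o,v=ray(im,px); return o+v*(z-o[2])/v[2]
def tri(a,pa,b,pb):
    o1,v1=ray(a,pa);o2,v2=ray(b,pb)
    s=np.linalg.lstsq(np.c_[v1,-v2],o2-o1,rcond=None)[0]
    p,q=o1+s[0]*v1,o2+s[1]*v2
    return (p+q)/2,np.linalg.norm(p-q)
def proj(im,P):
    T=np.array(im["cam_to_world"]);c=T[:3,:3].T@(np.array(P)-T[:3,3]);u=c[:2]/c[2];u=u*(1+im["k1"]*(u@u))
    return np.array([u[0]*im["fx"]+im["cx"],u[1]*im["fy"]+im["cy"]])
E
python3 - <<'E'
from h import *
np.set_printoptions(precision=4,suppress=True)
I={}
for c in("top","side"):
    I[c]=im=imaging.get_image(c); cv2.imwrite(f"pics/{c}0.png",im["color"])
    print(c,im["fx"],im["k1"],np.array(im["cam_to_world"]).tolist())
    for l in("fork_head","round_head","driver","driver_tip","block","block_hole","core_box","cup","tin","mallet"):
        print(l,[(np.round(d["centre"],1).tolist(),round(d["score"],2)) for d in mark_of(c,l)])
print(monitor.get_obs())
E
```

```text
top 450.2413809992186 0.025810058066565198 [[0.00099047484095593, -0.9957295367416266, 0.09231310101981882, 0.470595310792256], [-0.9999695594490595, -0.001700669620296953, -0.0076149785355155404, 0.03425048377983422], [0.007739453135926163, -0.09230274851351093, -0.9957009106564121, 0.9966065412476677], [0.0, 0.0, 0.0, 1.0]]
fork_head [([310.2, 221.6], 0.8)]
round_head [([430.4, 236.5], 0.75), ([408.5, 167.2], 0.27)]
driver [([175.7, 271.3], 0.89), ([207.8, 212.6], 0.86), ([216.5, 257.1], 0.54)]
driver_tip [([180.0, 270.6], 0.84)]
block [([212.4, 216.9], 0.95), ([121.1, 238.9], 0.95), ([229.7, 320.9], 0.74), ([206.3, 208.4], 0.49)]
block_hole [([101.4, 237.3], 0.73), ([226.1, 333.3], 0.61)]
core_box [([363.1, 232.2], 0.67)]
cup [([409.2, 167.1], 0.65), ([203.7, 144.8], 0.43)]
tin []
mallet [([204.1, 144.0], 0.97)]
side 405.4160429219381 -0.05132373941623933 [[0.9976448488539489, -0.04592684925703647, 0.05094585432106284, 0.4994571221616893], [-0.068326838954926, -0.7305720998539912, 0.6794084559330695, -0.6704908515870751], [0.006016530030600463, -0.6812893155130585, -0.731989528568
[... 442 characters left out ...]
75.0], 0.36)]
cup [([346.1, 337.6], 0.8)]
tin [([356.6, 282.1], 0.65), ([281.2, 232.3], 0.16)]
mallet [([340.5, 193.9], 0.91), ([276.8, 297.3], 0.37), ([357.5, 280.9], 0.16)]
{'t': 1.1, 'qpos': array([ 1.2041,  0.4686, -0.0486,  1.5325,  0.0241,  1.141 , -0.0823]), 'dq': array([ 0.0003,  0.0012,  0.0002, -0.001 , -0.0004, -0.0001,  0.0006]), 'joint_efforts': array([ -0.0007, -50.7841,  -0.0809, -23.6453,  -0.0613,   0.0311,
         0.    ]), 'position': array([ 0.2237, -0.6369,  0.2475]), 'tool_rot': array([ 3.1415, -0.    ,  0.3378]), 'contact_force': array([-0.594 , -0.8534, -0.4999]), 'wrist_torque': array([-0.0025,  0.0158, -0.0207]), 'grip_force': 0.0, 'finger_gap': 0.9974313522647135}
```

View pics/top0.png

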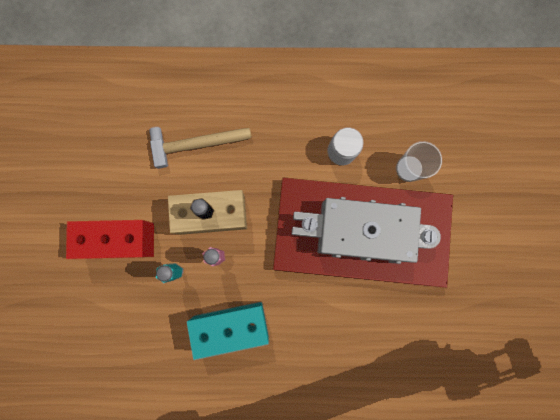

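View pics/side0.png

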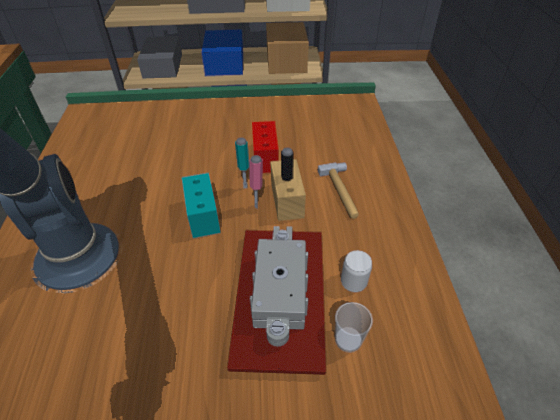

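The top picture shows the wooden block at (206,212) with the black driver in its middle hole (~(202,208)) and the fork screw at (309,224). The side picture shows the driver at (288,165) and the fork screw at (281,231). The pink, turquoise and red look-alikes are to be left alone.

```bash
python3 - <<'E'
from h import *
np.set_printoptions(precision=4,suppress=True)
t=imaging.get_image("top");s=imaging.get_image("side")
print("fork",tri(t,(310.2,221.6),s,(280.5,230.2)),"round",tri(t,(430.4,236.5),s,(280,328.3)))
print("driver",tri(t,(207.8,212.6),s,(289.8,176.9)),atz(t,(207.8,212.6),.09),atz(s,(289.8,176.9),.09),atz(s,(290.2,174.8),.09))
print("box",tri(t,(363.1,232.2),s,(278.7,297.1)),"block",tri(t,(212.4,216.9),s,(285.6,203.3)))
for n,im in(("t",t),("s",s)): print(n,proj(im,[*atz(t,(207.8,212.6),.09)[:2],.187]))
def crop(im,x,y,w,h,f): return cv2.resize(im["color"][y:y+h,x:x+w],None,fx=f,fy=f,interpolation=cv2.INTER_CUBIC)
A=crop(t,160,180,100,75,4);B=crop(t,285,185,50,75,4);C=crop(s,255,140,65,75,4);D=crop(s,260,215,40,40,4)
D=cv2.copyMakeBorder(D,0,300-D.shape[0],0,0,0)
row2=np.hstack([C,D]); 
row1=np.hstack([A,B]);W=max(row1.shape[1],row2.shape[1])
cv2.imwrite("pics/c1.png",np.vstack([cv2.copyMakeBorder(r,0,0,0,W-r.shape[1],0) for r in(row1,row2)]))
E
```

```text
fork (array([ 0.5337, -0.0442,  0.112 ]), np.float64(0.006211148248201306)) round (array([ 0.5122, -0.2866,  0.0927]), np.float64(0.00689706048785619))
driver (array([0.5618, 0.1601, 0.0956]), np.float64(0.011862199217216438)) [0.5564 0.1607 0.09  ] [0.5683 0.167  0.09  ] [0.57   0.1756 0.09  ]
box (array([ 0.5199, -0.1677,  0.0165]), np.float64(0.002273762320205266)) block (array([ 0.5565,  0.1644, -0.0106]), np.float64(0.0005366115525531881))
t [200.357  207.5235]
s [285.7698 150.5347]
```

View pics/c1.png

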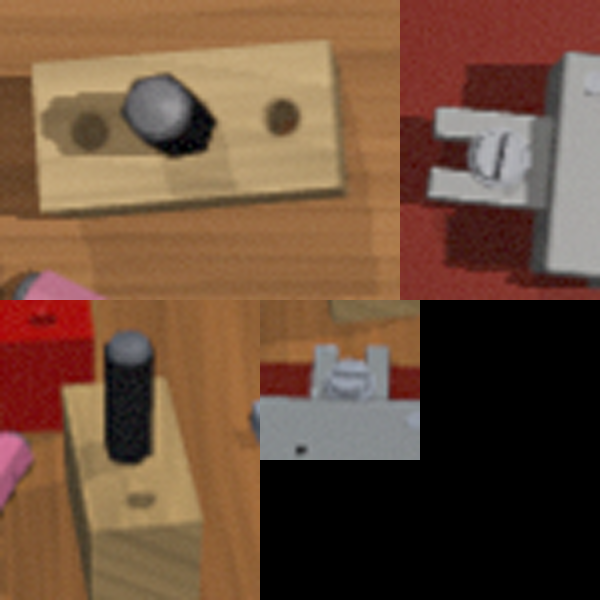

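The zoomed crops show the hexagonal handle (butt at top-image (200,207)), block side holes at (182,213) and (230.5,209), and the screw at (310,224) with its slot nearly along world x, about -8°.

```bash
python3 - <<'E'
from h import *
from scipy.optimize import minimize
np.set_printoptions(precision=4,suppress=True)
t=imaging.get_image("top");s=imaging.get_image("side")
print("fork",tri(t,(310,224.3),s,(282,234.5)),atz(t,(310,224.3),.0995),atz(s,(282,234.5),.0995))
print("round",tri(t,(429.7,236.8),s,(278.3,325)),atz(t,(429.7,236.8),.0995),atz(s,(278.3,325),.0995))
for p in((182,212.8),(230.5,209.3),(206.3,211)): print("hole",atz(t,p,.09))
print("pink top",atz(t,(213,257),.18),"side",tri(t,(213,257),s,(256.5,160)))
def hexm(im,x,y,yaw,shape,f,ox,oy):
    P=[]
    for z in(.09,.178):
        for k in range(6):
            a=yaw+np.pi/2+np.pi/6+k*np.pi/3;P.append(proj(im,[x+.01732*np.cos(a),y+.01732*np.sin(a),z]))
    hull=cv2.convexHull(np.float32(P)); q=((hull-[ox,oy]+.5)*f-.5)
    m=np.zeros(shape,np.uint8);cv2.fillConvexPoly(m,np.int32(np.round(q*16)),255,cv2.LINE_AA,4);return m/255.
imgs=[]
for im,ox,oy,w,h in((t,185,190,40,40),(s,270,140,35,60)):
    g=cv2.cvtColor(im["color"],cv2.COLOR_BGR2HSV)
    c=cv2.resize(im["color"][oy:oy+h,ox:ox+w],None,fx=6,fy=6,interpolation=cv2.INTER_CUBIC).astype(float)
    sat=c[...,2]-c[...,0]   # red-blue: handle is grey
    m=1/(1+np.exp((sat-22)/4.)); imgs.append((im,m,ox,oy))
    cv2.imwrite(f"pics/m{ox}.png",(m*255).astype(np.uint8))
res=[]
for which,(im,m,ox,oy) in zip("ts",imgs):
  for d in range(-30,30,5):
    f=lambda p:np.mean((hexm(im,p[0],p[1],np.radians(d),m.shape,6,ox,oy)-m)**2)
    r=minimize(f,[.558,.163],method="Nelder-Mead",options=dict(initial_simplex=[[.558,.163],[.564,.163],[.558,.169]],maxiter=80))
    print(which,d,r.x,round(r.fun,5))
E
```

```text
fork (array([ 0.5333, -0.045 ,  0.0966]), np.float64(0.001519281121053882)) [ 0.5324 -0.0448  0.0995] [ 0.5339 -0.0475  0.0995]
round (array([ 0.5102, -0.2828,  0.0996]), np.float64(0.0046650658328432895)) [ 0.5079 -0.2829  0.0995] [ 0.5125 -0.2826  0.0995]
hole [0.5559 0.2127 0.09  ]
hole [0.5632 0.115  0.09  ]
hole [0.5596 0.1638 0.09  ]
pink top [0.4675 0.1376 0.18  ] side (array([0.4738, 0.138 , 0.178 ]), np.float64(0.01267731988392353))
t -30 [0.5589 0.1649] 0.03016
t -25 [0.5588 0.165 ] 0.02881
t -20 [0.5585 0.165 ] 0.02733
t -15 [0.5592 0.1651] 0.02508
t -10 [0.5592 0.1653] 0.02261
t -5 [0.5591 0.1655] 0.02363
t 0 [0.5587 0.1655] 0.02502
t 5 [0.5588 0.1656] 0.02691
t 10 [0.559  0.1654] 0.02896
t 15 [0.559  0.1654] 0.0304
t 20 [0.5591 0.1654] 0.03087
t 25 [0.559  0.1654] 0.03082
s -30 [0.5594 0.169 ] 0.00888
s -25 [0.5596 0.1694] 0.01388
s -20 [0.5595 0.1694] 0.01803
s -15 [0.5595 0.1694] 0.02108
s -10 [0.5594 0.1695] 0.02315
s -5 [0.5593 0.1692] 0.02401
s 0 [0.5594 0.169 ] 0.02375
s 5 [0.5595 0.1692] 0.02228
s 10 [0.5598 0.169 ] 0.01953
s 15 [0.5596 0.1693] 0.01577
s 20 [0.5597 0.1689] 0.01096
s 25 [0.5597 0.1692] 0.00631
```

```bash
python3 - <<'E'
from h import *
from scipy.optimize import minimize
np.set_printoptions(precision=4,suppress=True)
t=imaging.get_image("top");s=imaging.get_image("side")
def hexm(im,x,y,yaw,shape,f,ox,oy):
    P=[]
    for z,r in((.09,.01732),(.176,.01732),(.183,.012),(.187,.004)):
        for k in range(6):
            a=yaw+np.pi/2+np.pi/6+k*np.pi/3;P.append(proj(im,[x+r*np.cos(a),y+r*np.sin(a),z]))
    q=((cv2.convexHull(np.float32(P))-[ox,oy]+.5)*f-.5)
    m=np.zeros(shape,np.uint8);cv2.fillConvexPoly(m,np.int32(np.round(q*16)),255,cv2.LINE_AA,4);return m/255.
vis=[]
for which,im,ox,oy,w,h in(("t",t,185,190,40,40),("s",s,270,140,35,60)):
    c=cv2.resize(im["color"][oy:oy+h,ox:ox+w],None,fx=6,fy=6,interpolation=cv2.INTER_CUBIC).astype(float)
    ratio=(c[...,2]-c[...,0])/(c[...,2]+c[...,0]+1)
    bright=c.sum(2)
    m=1/(1+np.exp((ratio-.14)/.03)); m=np.maximum(m,1/(1+np.exp((bright-110)/15)))
    vis.append(cv2.copyMakeBorder(np.hstack([c,np.dstack([m*255]*3)]),0,360-c.shape[0],0,500-2*c.shape[1],0))
    for d in range(0,60,5):
        f=lambda p:np.mean((hexm(im,p[0],p[1],np.radians(d),m.shape,6,ox,oy)-m)**2)
        r=minimize(f,[.558,.163],method="Nelder-Mead",options=dict(initial_simplex=[[.558,.163],[.564,.163],[.558,.169]],maxiter=80))
        print(which,d,r.x,round(r.fun,5))
cv2.imwrite("pics/m.png",cv2.resize(np.vstack(vis),None,fx=.8,fy=.8))
E
```

```text
t 0 [0.5591 0.1658] 0.0243
t 5 [0.5591 0.1657] 0.02622
t 10 [0.5593 0.1656] 0.02804
t 15 [0.5594 0.1656] 0.02941
t 20 [0.5594 0.1655] 0.02971
t 25 [0.5593 0.1655] 0.0298
t 30 [0.5595 0.1654] 0.0293
t 35 [0.5598 0.1653] 0.0283
t 40 [0.5596 0.1653] 0.02674
t 45 [0.5595 0.1653] 0.02449
t 50 [0.5597 0.1655] 0.02216
t 55 [0.5594 0.1656] 0.02284
s 0 [0.5599 0.1697] 0.02584
s 5 [0.56   0.1697] 0.02468
s 10 [0.5597 0.1695] 0.02226
s 15 [0.5598 0.1695] 0.01886
s 20 [0.5596 0.1693] 0.01426
s 25 [0.5596 0.1695] 0.0093
s 30 [0.5596 0.1695] 0.01224
s 35 [0.5594 0.1694] 0.01705
s 40 [0.5595 0.1698] 0.02098
s 45 [0.5596 0.1699] 0.0237
s 50 [0.5596 0.1695] 0.02542
s 55 [0.5597 0.1699] 0.02599[ WARN:0@1.111] global loadsave.cpp:1063 imwrite_ Unsupported depth image for selected encoder is fallbacked to CV_8U.
```

View pics/m.png

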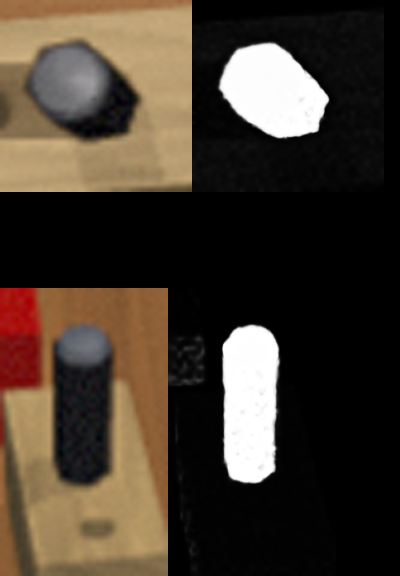

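Driver upright at about (0.5595, 0.166); a flat normal lies at about 3° mod 60°. I will fly over it and turn so the jaw line is at about 65°.

Emit:
{"name": "play_rows", "arguments": {
  "commands": [
    [[2.33,-2.58,-0.6],0],
    [[2.33,-2.58,-0.6],0],
    [[2.33,-2.58,-0.6],0],
    [[2.33,-2.58,-0.6],0],
    [[2.33,-2.58,-0.6],0]
  ],
  "grip": 0
}}

```text
t: 1.82
position: [0.2913, -0.4749, 0.2779]
tool_rot: [3.141, -0.0, 0.338]
contact_force: [1.0, -0.1, -0.1]
finger_gap: 1.001
grip_force: 0.0
```

Emit:
{"name": "play_rows", "arguments": {
  "commands": [
    [[2.33,-2.58,0],0],
    [[2.33,-2.58,0],0],
    [[2.33,-2.58,0],0],
    [[2.33,-2.58,0],0],
    [[2.33,-2.58,0],0]
  ]
}}

```text
t: 2.23
position: [0.3585, -0.3146, 0.2779]
tool_rot: [3.141, -0.0, 0.338]
contact_force: [-0.5, -0.2, -0.1]
finger_gap: 1.001
grip_force: 0.0
```

Emit:
{"name": "play_rows", "arguments": {
  "commands": [
    [[2.33,-2.58,0],0],
    [[2.33,-2.58,0],0],
    [[2.33,-2.58,0],0],
    [[2.33,-2.58,0],0],
    [[2.33,-2.58,0],0]
  ]
}}

```text
t: 2.65
position: [0.4256, -0.1543, 0.278]
tool_rot: [3.141, -0.001, 0.338]
contact_force: [0.7, 0.4, -0.5]
finger_gap: 0.999
grip_force: 0.0
```

Emit:
{"name": "play_rows", "arguments": {
  "commands": [
    [[2.33,-2.58,0],0],
    [[2.33,-2.58,0],0],
    [[2.33,-2.58,0],0],
    [[2.33,-2.58,0],0],
    [[2.33,-2.58,0],0]
  ]
}}

```text
t: 3.07
position: [0.4928, 0.006, 0.2779]
tool_rot: [3.141, -0.001, 0.338]
contact_force: [0.1, -0.8, -0.2]
finger_gap: 0.999
grip_force: 0.0
```

Emit:
{"name": "play_rows", "arguments": {
  "commands": [
    [[2.33,-2.58,0],0],
    [[2.33,-2.58,0],0],
    [[2.33,-2.58,0],0],
    [[2.33,-2.58,0],0],
    [[2.33,-2.58,0],0]
  ]
}}

```text
t: 3.48
position: [0.5601, 0.1662, 0.2777]
tool_rot: [3.141, -0.0, 0.337]
contact_force: [0.7, 0.4, -0.2]
finger_gap: 1.0
grip_force: 0.0
```

Emit:
{"name": "play_rows", "arguments": {
  "commands": [
    [[0,0,0],-0.12],
    [[0,0,0],-0.12],
    [[0,0,0],-0.12],
    [[0,0,0],-0.12],
    [[0,0,0],-0.12]
  ]
}}

```text
t: 3.9
position: [0.5596, 0.1648, 0.2776]
tool_rot: [3.141, 0.0, 0.944]
contact_force: [0.1, -0.2, -0.4]
finger_gap: 0.998
grip_force: 0.0
```

Emit:
{"name": "play_rows", "arguments": {
  "commands": [
    [[0,0,0],-0.12],
    [[0,0,0],-0.12],
    [[0,0,0],-0.12],
    [[0,0,0],-0.12],
    [[0,0,0],-0.12]
  ]
}}

```text
t: 4.32
position: [0.5596, 0.1645, 0.2777]
tool_rot: [3.141, 0.0, 1.543]
contact_force: [0.5, 0.9, 0.5]
finger_gap: 1.006
grip_force: 0.0
```

Emit:
{"name": "play_rows", "arguments": {
  "commands": [
    [[0,0,0],-0.12],
    [[0,0,0],-0.12],
    [[0,0,0],-0.12],
    [[0,0,0],-0.12],
    [[0,0,0],-0.12]
  ]
}}

```text
t: 4.73
position: [0.5597, 0.1645, 0.2776]
tool_rot: [3.142, 0.0, 2.143]
contact_force: [0.6, 1.0, 0.6]
finger_gap: 0.998
grip_force: 0.0
```

Emit:
{"name": "play_rows", "arguments": {
  "commands": [
    [[0,0,0],-0.12],
    [[0,0,0],-0.12],
    [[0,0,0],-0.12],
    [[0,0,0],-0.12],
    [[0,0,0],-0.08]
  ]
}}

```text
t: 5.15
position: [0.5597, 0.1644, 0.2775]
tool_rot: [-3.141, 0.0, 2.703]
contact_force: [0.2, -0.6, 0.3]
finger_gap: 1.0
grip_force: 0.0
```

Emit:
{"name": "play_rows", "arguments": {
  "commands": [
    [[0,0,0],0],
    [[0,0,0],0]
  ]
}}

```text
t: 5.32
position: [0.5597, 0.1645, 0.2774]
tool_rot: [3.142, -0.0, 2.695]
contact_force: [-0.2, 0.2, -0.4]
finger_gap: 1.002
grip_force: 0.0
```

Emit:
{"name": "play_rows", "arguments": {
  "commands": [
    [[0,0,3],0],
    [[0,0,3],0],
    [[0,0,3],0],
    [[0,0,2],0],
    [[0,0,1.1],0]
  ]
}}

```text
t: 5.73
position: [0.5584, 0.1637, 0.1538]
tool_rot: [-3.138, -0.002, 2.696]
contact_force: [-0.5, 0.0, 0.2]
finger_gap: 1.002
grip_force: 0.0
```

Emit:
{"name": "play_rows", "arguments": {
  "commands": [
    [[0,0,0],0],
    [[0,0,0],0],
    [[0,0,0],0],
    [[0,0,0],0],
    [[0,0,0],0]
  ],
  "grip": 1,
  "newtons": 15
}}

```text
t: 6.15
position: [0.5603, 0.1651, 0.158]
tool_rot: [3.14, 0.002, 2.697]
contact_force: [0.1, 0.0, 0.7]
finger_gap: 0.71
grip_force: 0.0
```

Emit:
{"name": "play_rows", "arguments": {
  "commands": [
    [[0,0,0],0],
    [[0,0,0],0],
    [[0,0,0],0],
    [[0,0,0],0],
    [[0,0,0],0]
  ]
}}

```text
t: 6.57
position: [0.5596, 0.1648, 0.1566]
tool_rot: [3.141, 0.0, 2.698]
contact_force: [0.2, 0.4, -0.0]
finger_gap: 0.357
grip_force: 15.0
```

Emit:
{"name": "play_rows", "arguments": {
  "commands": [
    [[0,0,0],0],
    [[0,0,0],0],
    [[0,0,0],0]
  ],
  "newtons": 45
}}

```text
t: 6.82
position: [0.5596, 0.1648, 0.1567]
tool_rot: [3.141, 0.0, 2.698]
contact_force: [-0.1, 0.4, 1.3]
finger_gap: 0.349
grip_force: 45.0
```

Emit:
{"name": "play_rows", "arguments": {
  "commands": [
    [[0,0,-1.5],0],
    [[0,0,-2.5],0],
    [[0,0,-2.5],0],
    [[0,0,-2.5],0],
    [[0,0,-2.5],0]
  ]
}}

```text
t: 7.23
position: [0.5591, 0.1648, 0.2734]
tool_rot: [-3.141, -0.0, 2.698]
contact_force: [0.4, -0.5, -2.2]
finger_gap: 0.35
grip_force: 45.0
```

Emit:
{"name": "play_rows", "arguments": {
  "commands": [
    [[0,0,-1.5],0],
    [[0,0,0],0],
    [[0,0,0],0]
  ]
}}

```text
t: 7.48
position: [0.5595, 0.1648, 0.2873]
tool_rot: [3.141, 0.001, 2.698]
contact_force: [0.2, -0.4, -1.9]
finger_gap: 0.352
grip_force: 45.0
```

```bash
python3 - <<'E'
from h import *
o=monitor.get_obs();P=o["position"];print(P,o["tool_rot"],o["contact_force"])
s=imaging.get_image("side");t=imaging.get_image("top")
tip=P-[0,0,.1487]
for n,im in(("s",s),("t",t)):
    print(n,proj(im,tip),mark_of({"s":"side","t":"top"}[n],"driver_tip"))
x,y=np.int32(proj(s,tip));a=s["color"][y-45:y+15,x-25:x+25];x,y=np.int32(proj(t,tip));b=t["color"][y-30:y+30,x-25:x+25]
cv2.imwrite("pics/tip1.png",cv2.resize(np.hstack([a,b]),None,fx=8,fy=8,interpolation=cv2.INTER_CUBIC))
E
```

```text
[0.55951878 0.16477242 0.28727617] [3.14121850e+00 1.28657489e-03 2.69769974e+00] [ 0.16873051 -0.41651821 -1.86412789]
s [286.78107827 163.97205753] [{'centre': [232.5, 213.6], 'score': 0.83}, {'centre': [286.4, 160.0], 'score': 0.78}, {'centre': [246.0, 176.9], 'score': 0.64}]
t [202.19714737 208.56523727] [{'centre': [165.3, 265.6], 'score': 0.73}]
```

View pics/tip1.png

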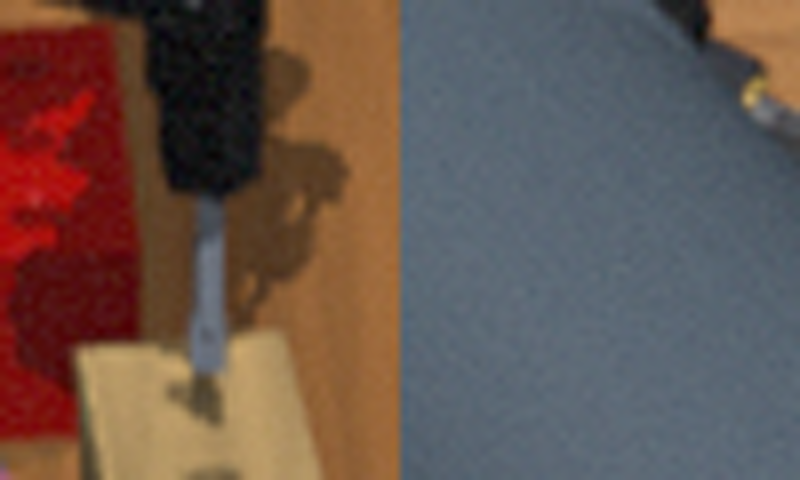

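The blade shows broadside (about 11.5 mm wide) at (287,162) in the side picture, so its direction is either -25° or +35°. I'll fly to the screw, turn, and look at the width again to tell.

Emit:
{"name": "play_rows", "arguments": {
  "commands": [
    [[-1.11,-3.36,0],0],
    [[-1.11,-3.36,0],0],
    [[-1.11,-3.36,0],0],
    [[-1.11,-3.36,0],0],
    [[-1.11,-3.36,0],0]
  ]
}}

```text
t: 8.1
position: [0.5366, -0.0125, 0.2855]
tool_rot: [-3.141, -0.002, 2.698]
contact_force: [0.8, -0.2, -1.1]
finger_gap: 0.351
grip_force: 45.0
```

Emit:
{"name": "play_rows", "arguments": {
  "commands": [
    [[-1.11,-3.36,0],0],
    [[0,0,0],-0.11],
    [[0,0,0],-0.11],
    [[0,0,0],-0.1],
    [[0,0,0],-0.1]
  ]
}}

```text
t: 8.52
position: [0.5326, -0.0464, 0.2856]
tool_rot: [3.141, -0.002, 3.122]
contact_force: [-0.7, -0.0, -2.0]
finger_gap: 0.346
grip_force: 45.0
```

Emit:
{"name": "play_rows", "arguments": {
  "commands": [
    [[0,0,0],-0.1],
    [[0,0,0],0],
    [[0,0,0],0]
  ]
}}

```text
t: 8.77
position: [0.5328, -0.046, 0.2857]
tool_rot: [3.141, -0.001, -3.068]
contact_force: [0.1, 0.6, -2.0]
finger_gap: 0.35
grip_force: 45.0
```

```bash
python3 - <<'E'
from h import *
o=monitor.get_obs();P=o["position"];print(P,o["tool_rot"],o["contact_force"],o["qpos"])
s=imaging.get_image("side");t=imaging.get_image("top")
tip=P-[0,0,.1487];print(proj(s,tip),proj(s,[.533,-.046,.0995]),[ (d["centre"],d["score"]) for d in mark_of("side","driver_tip")],[ (d["centre"],d["score"]) for d in mark_of("side","fork_head")])
x,y=np.int32(proj(s,tip));a=s["color"][y-30:y+40,x-30:x+30]
cv2.imwrite("pics/tip2.png",cv2.resize(a,None,fx=8,fy=8,interpolation=cv2.INTER_CUBIC));print(x-30,y-30)
E
```

```text
[ 0.5327706  -0.04604332  0.28568179] [ 3.14060343e+00 -1.46332082e-03 -3.06775641e+00] [ 0.05900009  0.58274968 -1.96547104] [ 0.95132734  0.49165157 -1.278895    1.77062637  0.49369588  1.25854795
  1.18921909]
[281.39891161 223.61337286] [281.56701987 234.05369786] [([282.7, 223.4], 0.72), ([234.0, 213.3], 0.61), ([244.6, 175.2], 0.5)] [([281.3, 231.4], 0.82)]
251 193
```

View pics/tip2.png

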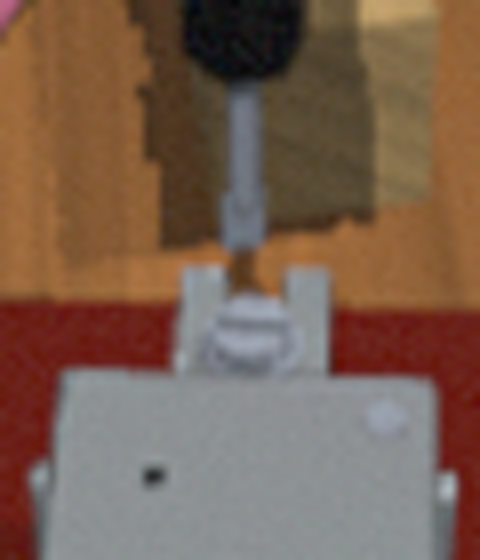

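The blade is at (281,223) and shows its full 12 mm width, so it lies along tool x (yaw about +4°). The screw centre at (282.3,234) puts it at x≈0.534, y≈-0.046, with the slot at about -8°. Shift 1.5 mm and go down.

Emit:
{"name": "play_rows", "arguments": {
  "commands": [
    [[-0.15,-0.01,1],0],
    [[0,0,1.2],0],
    [[0,0,1],0],
    [[0,0,0],0],
    [[0,0,0],0]
  ]
}}

```text
t: 9.38
position: [0.534, -0.046, 0.2534]
tool_rot: [3.141, -0.002, -3.065]
contact_force: [0.2, -0.1, -1.4]
finger_gap: 0.346
grip_force: 45.0
```

Emit:
{"name": "play_rows", "arguments": {
  "commands": [
    [[0,0,0.2],0],
    [[0,0,0],0],
    [[0,0,0],0]
  ]
}}

```text
t: 9.63
position: [0.5349, -0.0458, 0.2528]
tool_rot: [-3.142, 0.001, -3.065]
contact_force: [-0.2, -0.2, -2.0]
finger_gap: 0.353
grip_force: 45.0
```

Emit:
{"name": "play_rows", "arguments": {
  "commands": [
    [[0,0,0.1],0],
    [[0,0,0],0],
    [[0,0,0],0]
  ]
}}

```text
t: 9.88
position: [0.5347, -0.0459, 0.2517]
tool_rot: [-3.141, 0.0, -3.066]
contact_force: [0.7, 0.2, -1.4]
finger_gap: 0.347
grip_force: 45.0
```

Emit:
{"name": "play_rows", "arguments": {
  "commands": [
    [[0,0,0.1],0],
    [[0,0,0],0],
    [[0,0,0],0]
  ]
}}

```text
t: 10.13
position: [0.5346, -0.0459, 0.2505]
tool_rot: [-3.142, -0.0, -3.065]
contact_force: [0.4, -0.3, -1.0]
finger_gap: 0.35
grip_force: 45.0
```

Emit:
{"name": "play_rows", "arguments": {
  "commands": [
    [[0,0,0.1],0],
    [[0,0,0],0],
    [[0,0,0],0]
  ]
}}

```text
t: 10.38
position: [0.5346, -0.0459, 0.2495]
tool_rot: [-3.142, -0.0, -3.065]
contact_force: [-0.0, -0.7, -2.3]
finger_gap: 0.346
grip_force: 45.0
```

Emit:
{"name": "play_rows", "arguments": {
  "commands": [
    [[0,0,0.1],0],
    [[0,0,0],0],
    [[0,0,0],0]
  ]
}}

```text
t: 10.63
position: [0.5346, -0.0459, 0.2485]
tool_rot: [-3.142, -0.0, -3.065]
contact_force: [-0.3, 0.6, -2.5]
finger_gap: 0.35
grip_force: 45.0
```

Emit:
{"name": "play_rows", "arguments": {
  "commands": [
    [[0,0,0.1],0],
    [[0,0,0],0],
    [[0,0,0],0]
  ]
}}

```text
t: 10.88
position: [0.5348, -0.0458, 0.2479]
tool_rot: [-3.141, 0.001, -3.065]
contact_force: [-0.4, -1.1, 1.3]
finger_gap: 0.348
grip_force: 45.0
```

Emit:
{"name": "play_rows", "arguments": {
  "commands": [
    [[0,0,0.08],0],
    [[0,0,0],0],
    [[0,0,0],0]
  ]
}}

```text
t: 11.13
position: [0.5351, -0.0457, 0.2476]
tool_rot: [-3.141, 0.001, -3.065]
contact_force: [-1.0, -0.3, 4.5]
finger_gap: 0.355
grip_force: 45.0
```

Emit:
{"name": "play_rows", "arguments": {
  "commands": [
    [[0,0,0],0.05],
    [[0,0,0],0],
    [[0,0,0],0]
  ]
}}

```text
t: 11.38
position: [0.535, -0.0459, 0.2476]
tool_rot: [-3.141, 0.001, -3.116]
contact_force: [-0.2, -0.5, 5.2]
finger_gap: 0.351
grip_force: 45.0
```

Emit:
{"name": "play_rows", "arguments": {
  "commands": [
    [[0,0,0],0.05],
    [[0,0,0],0],
    [[0,0,0],0]
  ]
}}

```text
t: 11.63
position: [0.5351, -0.0458, 0.2476]
tool_rot: [-3.141, 0.001, 3.118]
contact_force: [-1.1, -1.0, 5.8]
finger_gap: 0.349
grip_force: 45.0
```

Emit:
{"name": "play_rows", "arguments": {
  "commands": [
    [[0,0,0],0.05],
    [[0,0,0],0],
    [[0,0,0],0]
  ]
}}

```text
t: 11.88
position: [0.5352, -0.0458, 0.2476]
tool_rot: [-3.141, 0.002, 3.068]
contact_force: [-0.3, -1.2, 4.9]
finger_gap: 0.35
grip_force: 45.0
```

Emit:
{"name": "play_rows", "arguments": {
  "commands": [
    [[0,0,0.03],0.05],
    [[0,0,0],0],
    [[0,0,0],0]
  ]
}}

```text
t: 12.13
position: [0.5353, -0.0458, 0.2474]
tool_rot: [-3.141, 0.002, 3.018]
contact_force: [-0.2, -0.2, 6.1]
finger_gap: 0.349
grip_force: 45.0
```

Emit:
{"name": "play_rows", "arguments": {
  "commands": [
    [[0,0,0],0.05],
    [[0,0,0],0],
    [[0,0,0],0]
  ]
}}

```text
t: 12.38
position: [0.5354, -0.0457, 0.2474]
tool_rot: [3.142, 0.002, 2.968]
contact_force: [-0.5, -0.4, 5.1]
finger_gap: 0.35
grip_force: 45.0
```

Emit:
{"name": "play_rows", "arguments": {
  "commands": [
    [[0,0,0],0.05],
    [[0,0,0],0],
    [[0,0,0],0]
  ]
}}

```text
t: 12.63
position: [0.5354, -0.0456, 0.2473]
tool_rot: [3.141, 0.002, 2.919]
contact_force: [-0.3, 0.4, 5.0]
finger_gap: 0.348
grip_force: 45.0
```

Emit:
{"name": "play_rows", "arguments": {
  "commands": [
    [[0,0,0],0.05],
    [[0,0,0],0],
    [[0,0,0],0]
  ]
}}

```text
t: 12.88
position: [0.5346, -0.0453, 0.2462]
tool_rot: [3.14, 0.0, 2.87]
contact_force: [1.5, 1.0, -1.4]
finger_gap: 0.347
grip_force: 45.0
```

Emit:
{"name": "play_rows", "arguments": {
  "commands": [
    [[0,0,0.1],0],
    [[0,0,0],0],
    [[0,0,0],0]
  ]
}}

```text
t: 13.13
position: [0.5345, -0.0454, 0.245]
tool_rot: [3.141, -0.001, 2.869]
contact_force: [0.5, 2.5, -1.9]
finger_gap: 0.35
grip_force: 45.0
```

Emit:
{"name": "play_rows", "arguments": {
  "commands": [
    [[0,0,0.1],0],
    [[0,0,0],0],
    [[0,0,0],0]
  ]
}}

```text
t: 13.38
position: [0.5346, -0.0455, 0.2443]
tool_rot: [3.141, -0.0, 2.868]
contact_force: [1.4, 3.0, -1.2]
finger_gap: 0.352
grip_force: 45.0
```

Emit:
{"name": "play_rows", "arguments": {
  "commands": [
    [[0,0,0.07],0],
    [[0,0,0],0],
    [[0,0,0],0]
  ]
}}

```text
t: 13.63
position: [0.5348, -0.0456, 0.244]
tool_rot: [3.141, 0.0, 2.868]
contact_force: [0.3, 2.3, 1.7]
finger_gap: 0.347
grip_force: 45.0
```

```bash
python3 -c "
from h import *
o=monitor.get_obs();print(o)"
```

```text
{'t': 13.6333, 'qpos': array([ 0.87254894,  0.48210319, -1.15180937,  1.82289304,  0.48111294,
        1.15472955,  0.85707749]), 'dq': array([ 0.00113236, -0.00124204,  0.00017073, -0.00038849,  0.00085964,
       -0.00188614, -0.00015762]), 'joint_efforts': array([ 1.53078251e+00, -3.49147439e+01, -8.81124884e+00, -2.08213449e+01,
        9.89119112e-01,  7.17804004e-01,  1.15094724e-02]), 'position': array([ 0.5347824 , -0.04555352,  0.24400605]), 'tool_rot': array([3.14110736e+00, 2.98053972e-04, 2.86806035e+00]), 'contact_force': array([0.32665097, 2.33718405, 1.69209857]), 'wrist_torque': array([ 1.07553562, -0.25939575,  0.01176387]), 'grip_force': 45.004507227531576, 'finger_gap': 0.3465884463600956}
```

Emit:
{"name": "play_rows", "arguments": {
  "commands": [
    [[0,0.05,0],0.05],
    [[0,0,0],0.05],
    [[0,0,0],0.05],
    [[0,0,0],0.05],
    [[0,0,0],0.05]
  ]
}}

```text
t: 14.05
position: [0.5351, -0.045, 0.244]
tool_rot: [3.14, 0.001, 2.616]
contact_force: [1.0, 3.0, -0.7]
finger_gap: 0.349
grip_force: 45.0
```

Emit:
{"name": "play_rows", "arguments": {
  "commands": [
    [[0,0,0],0.05],
    [[0,0,0],0.05],
    [[0,0,0],0.05],
    [[0,0,0],0.05],
    [[0,0,0],0.05]
  ]
}}

```text
t: 14.47
position: [0.5351, -0.0449, 0.244]
tool_rot: [3.14, 0.0, 2.366]
contact_force: [1.2, 2.8, -0.6]
finger_gap: 0.35
grip_force: 45.0
```

Emit:
{"name": "play_rows", "arguments": {
  "commands": [
    [[0,0,0],0],
    [[0,0,0],0],
    [[0,0,0],0]
  ]
}}

```text
t: 14.72
position: [0.5351, -0.045, 0.244]
tool_rot: [3.141, 0.0, 2.369]
contact_force: [1.8, 3.9, 0.7]
finger_gap: 0.353
grip_force: 45.0
```

```bash
python3 -c "
from h import *
o=monitor.get_obs();print(o['wrist_torque'],o['joint_efforts'][6],o['qpos'])"
```

```text
[ 1.20043647 -0.49281231  0.09571302] -0.0932207121513784 [ 0.80079677  0.42537303 -1.02885247  1.82548757  0.40352438  1.11916343
  0.4287147 ]
```

The screw is running at 0.096 N m. I back off 0.01 rad once to learn how stiff the drive train is.

Emit:
{"name": "play_rows", "arguments": {
  "commands": [
    [[0,0,0],-0.01],
    [[0,0,0],0],
    [[0,0,0],0]
  ]
}}

```text
t: 14.97
position: [0.5351, -0.0452, 0.244]
tool_rot: [3.141, 0.0, 2.378]
contact_force: [1.1, 3.7, 1.1]
finger_gap: 0.352
grip_force: 45.0
```

```bash
cat > w.py <<'E'
from h import *
o=monitor.get_obs();print(o['t'],o['wrist_torque'],o['joint_efforts'][6],o['tool_rot'][2],o['position'][2],o['contact_force'])
E
python3 w.py
```

```text
14.9667 [ 1.32151842 -0.58283157  0.06210446] -0.07703478215262294 2.3782472779961914 0.2439980423666038 [1.1200641  3.74423609 1.11911963]
```

Emit:
{"name": "play_rows", "arguments": {
  "commands": [
    [[0,0,0],0.05],
    [[0,0,0],0.04],
    [[0,0,0],0],
    [[0,0,0],0]
  ]
}}

```text
t: 15.3
position: [0.5351, -0.0452, 0.244]
tool_rot: [3.141, 0.0, 2.289]
contact_force: [1.0, 4.5, 0.7]
finger_gap: 0.348
grip_force: 45.0
```

```bash
python3 w.py
```

```text
15.3 [ 1.36469895 -0.64444283  0.12455528] -0.12781315483152866 2.2891008918116875 0.24399212712901594 [0.96734534 4.47204349 0.70901195]
```

Emit:
{"name": "play_rows", "arguments": {
  "commands": [
    [[0,0,0],0.03],
    [[0,0,0],0.03],
    [[0,0,0],0],
    [[0,0,0],0]
  ]
}}

```text
t: 15.63
position: [0.5351, -0.0454, 0.244]
tool_rot: [3.141, 0.001, 2.229]
contact_force: [1.1, 2.8, 1.8]
finger_gap: 0.352
grip_force: 45.0
```

```bash
python3 w.py
```

```text
15.6333 [ 1.23618711 -0.82681247  0.05927387] -0.11600801255553961 2.2292207433142055 0.2439837025577787 [1.08383301 2.84078436 1.7762845 ]
```

Emit:
{"name": "play_rows", "arguments": {
  "commands": [
    [[0,0,0],0.03],
    [[0,0,0],0.03],
    [[0,0,0],0],
    [[0,0,0],0]
  ]
}}

```text
t: 15.97
position: [0.5351, -0.0455, 0.244]
tool_rot: [3.141, 0.001, 2.169]
contact_force: [1.3, 3.7, 1.6]
finger_gap: 0.352
grip_force: 45.0
```

```bash
python3 w.py
```

```text
15.9667 [ 1.21187663 -0.88575365  0.11265979] -0.1153953024186194 2.1692668392557017 0.2439631159674444 [1.31767757 3.72842826 1.58440705]
```

Emit:
{"name": "play_rows", "arguments": {
  "commands": [
    [[0,0,0],0.03],
    [[0,0,0],0.03],
    [[0,0,0],0],
    [[0,0,0],0]
  ]
}}

```text
t: 16.3
position: [0.535, -0.0454, 0.2439]
tool_rot: [3.141, 0.0, 2.109]
contact_force: [2.0, 3.0, 2.3]
finger_gap: 0.349
grip_force: 45.0
```

```bash
python3 w.py
```

```text
16.3 [ 1.18195564 -0.88040665  0.12557229] -0.11536853620782495 2.109315663605355 0.24394717631765522 [2.0339722  3.02788888 2.25543554]
```

Emit:
{"name": "play_rows", "arguments": {
  "commands": [
    [[0,0,0],0.03],
    [[0,0,0],0.03],
    [[0,0,0],0],
    [[0,0,0],0]
  ]
}}

```text
t: 16.63
position: [0.535, -0.0455, 0.244]
tool_rot: [3.141, 0.0, 2.049]
contact_force: [1.1, 3.0, 3.2]
finger_gap: 0.348
grip_force: 45.0
```

```bash
python3 w.py
```

```text
16.6333 [ 1.13698426 -0.95818794  0.0550993 ] -0.11542887892574072 2.0493183914833244 0.24395003063771015 [1.13705808 2.99725696 3.2454979 ]
```

Emit:
{"name": "play_rows", "arguments": {
  "commands": [
    [[0,0,0],0.03],
    [[0,0,0],0.03],
    [[0,0,0],0],
    [[0,0,0],0]
  ]
}}

```text
t: 16.97
position: [0.535, -0.0455, 0.2439]
tool_rot: [3.141, 0.0, 1.989]
contact_force: [2.2, 3.0, 2.9]
finger_gap: 0.352
grip_force: 45.0
```

```bash
python3 w.py
```

```text
16.9667 [ 1.12166588 -0.89593187  0.11114034] -0.1155543839558959 1.9892766976239595 0.2439188868205207 [2.20513106 2.96267288 2.88245132]
```

Emit:
{"name": "play_rows", "arguments": {
  "commands": [
    [[0,0,0],0.03],
    [[0,0,0],0.03],
    [[0,0,0],0],
    [[0,0,0],0]
  ]
}}

```text
t: 17.3
position: [0.5349, -0.0455, 0.2439]
tool_rot: [3.141, 0.0, 1.929]
contact_force: [1.1, 2.8, 3.5]
finger_gap: 0.349
grip_force: 45.0
```

```bash
python3 w.py
```

```text
17.3 [ 1.06297347 -0.8783644   0.08482415] -0.11587383225560188 1.9292597743859534 0.24391324494190778 [1.10108214 2.82495454 3.5231039 ]
```

Emit:
{"name": "play_rows", "arguments": {
  "commands": [
    [[0,0,0],0.03],
    [[0,0,0],0.03],
    [[0,0,0],0],
    [[0,0,0],0]
  ]
}}

```text
t: 17.63
position: [0.5349, -0.0455, 0.2439]
tool_rot: [3.141, 0.0, 1.869]
contact_force: [2.0, 2.6, 4.3]
finger_gap: 0.351
grip_force: 45.0
```

```bash
python3 w.py
```

```text
17.6333 [ 0.97304811 -0.81679224  0.13922661] -0.11623234022408724 1.8693379983847151 0.24386715667950826 [1.96590919 2.56554127 4.26530461]
```

Emit:
{"name": "play_rows", "arguments": {
  "commands": [
    [[0,0,0],0.03],
    [[0,0,0],0.03],
    [[0,0,0],0],
    [[0,0,0],0]
  ]
}}

```text
t: 17.97
position: [0.5348, -0.0455, 0.2439]
tool_rot: [3.142, 0.0, 1.809]
contact_force: [2.3, 2.0, 4.9]
finger_gap: 0.352
grip_force: 45.0
```

```bash
python3 w.py
```

```text
17.9667 [ 0.94564438 -0.75330003  0.08686826] -0.11662169359624386 1.8093366016451207 0.24386561272680018 [2.31130617 2.01983296 4.86247878]
```

Emit:
{"name": "play_rows", "arguments": {
  "commands": [
    [[0,0,0],0.03],
    [[0,0,0],0.03],
    [[0,0,0],0],
    [[0,0,0],0]
  ]
}}

```text
t: 18.3
position: [0.5348, -0.0455, 0.2439]
tool_rot: [3.142, 0.0, 1.749]
contact_force: [1.7, 2.6, 4.9]
finger_gap: 0.344
grip_force: 45.0
```

```bash
python3 w.py
```

```text
18.3 [ 0.94766268 -0.6713363   0.04333417] -0.11707115918397903 1.7493109616144609 0.2438812004492016 [1.69657551 2.60665252 4.94398991]
```

Emit:
{"name": "play_rows", "arguments": {
  "commands": [
    [[0,0,0],0.03],
    [[0,0,0],0.03],
    [[0,0,0],0],
    [[0,0,0],0]
  ]
}}

```text
t: 18.63
position: [0.5348, -0.0455, 0.2439]
tool_rot: [3.142, 0.0, 1.689]
contact_force: [1.8, 2.6, 5.1]
finger_gap: 0.348
grip_force: 45.0
```

```bash
python3 w.py
```

```text
18.6333 [ 0.85844882 -0.69002279  0.12851479] -0.1216319901868701 1.6894577339788506 0.24385236467221505 [1.83429226 2.59788777 5.13502641]
```

Emit:
{"name": "play_rows", "arguments": {
  "commands": [
    [[0,0,0],0.02],
    [[0,0,0],0],
    [[0,0,0],0]
  ]
}}

```text
t: 18.88
position: [0.5348, -0.0455, 0.2439]
tool_rot: [3.142, 0.0, 1.67]
contact_force: [1.3, 2.4, 5.8]
finger_gap: 0.344
grip_force: 45.0
```

```bash
python3 w.py
```

```text
18.8833 [ 0.85887153 -0.63527442  0.11911537] -0.1333329314365983 1.6695108423563523 0.24386492829517956 [1.34536774 2.43230829 5.81816796]
```

Emit:
{"name": "play_rows", "arguments": {
  "commands": [
    [[0,0,0],0.03],
    [[0,0,0],0],
    [[0,0,0],0]
  ]
}}

```text
t: 19.13
position: [0.5348, -0.0455, 0.2439]
tool_rot: [-3.142, 0.0, 1.64]
contact_force: [1.9, 1.5, 6.1]
finger_gap: 0.346
grip_force: 45.0
```

```bash
python3 w.py
```

```text
19.1333 [ 0.89722698 -0.6367108   0.13241796] -0.1629448402673006 1.6395705704026124 0.24386324978947618 [1.87479741 1.50159238 6.13418839]
```

Emit:
{"name": "play_rows", "arguments": {
  "commands": [
    [[0,0,0],0.03],
    [[0,0,0],0],
    [[0,0,0],0]
  ]
}}

```text
t: 19.38
position: [0.5348, -0.0454, 0.2439]
tool_rot: [-3.142, 0.0, 1.61]
contact_force: [1.9, 2.9, 6.2]
finger_gap: 0.35
grip_force: 45.0
```

```bash
python3 w.py
```

```text
19.3833 [ 0.88242436 -0.61438152  0.18219004] -0.18950832076370716 1.6097573777813947 0.2438504745644568 [1.9071564  2.92758218 6.20509397]
```

Emit:
{"name": "play_rows", "arguments": {
  "commands": [
    [[0,0,0],0.03],
    [[0,0,0],0],
    [[0,0,0],0],
    [[0,0,0],0]
  ]
}}

```text
t: 19.72
position: [0.5348, -0.0455, 0.2439]
tool_rot: [3.142, 0.0, 1.58]
contact_force: [1.9, 2.8, 6.0]
finger_gap: 0.352
grip_force: 45.0
```

```bash
python3 w.py
```

```text
19.7167 [ 0.89012368 -0.68635034  0.16093932] -0.1785193383693695 1.5798110175904256 0.24385780203178473 [1.88664214 2.76962694 6.01651665]
```

Emit:
{"name": "play_rows", "arguments": {
  "commands": [
    [[0,0,0],0],
    [[0,0,0],0.02],
    [[0,0,0],0],
    [[0,0,0],0]
  ],
  "newtons": 60
}}

```text
t: 20.05
position: [0.5348, -0.0455, 0.2439]
tool_rot: [3.141, 0.0, 1.56]
contact_force: [2.2, 2.5, 4.8]
finger_gap: 0.349
grip_force: 60.0
```

```bash
python3 w.py
```

```text
20.05 [ 0.83442027 -0.66651077  0.28494475] -0.20942386239767075 1.5598803793314449 0.24386500270925393 [2.17101944 2.5242386  4.79098203]
```

The torque has doubled to about 0.21 N m, so the screw is solid. I'll relax the turn and lift out.

Emit:
{"name": "play_rows", "arguments": {
  "commands": [
    [[0,0,0],-0.06],
    [[0,0,0],-0.06],
    [[0,0,0],0],
    [[0,0,0],0]
  ]
}}

```text
t: 20.38
position: [0.5349, -0.0456, 0.2439]
tool_rot: [3.141, 0.0, 1.679]
contact_force: [1.9, 2.2, 4.3]
finger_gap: 0.348
grip_force: 60.0
```

```bash
python3 w.py
```

```text
20.3833 [ 0.92881443 -0.73542217  0.09791611] -0.059848164673894644 1.679292159632384 0.2438558505019476 [1.90224844 2.24609891 4.32573975]
```

Emit:
{"name": "play_rows", "arguments": {
  "commands": [
    [[0,0,0],-0.06],
    [[0,0,-0.2],-0.03],
    [[0,0,-0.5],0],
    [[0,0,-0.8],0],
    [[0,0,-1.5],0]
  ]
}}

```text
t: 20.8
position: [0.5319, -0.0474, 0.2716]
tool_rot: [-3.133, 0.0, 1.767]
contact_force: [0.2, -0.0, -1.3]
finger_gap: 0.345
grip_force: 60.0
```

Emit:
{"name": "play_rows", "arguments": {
  "commands": [
    [[0,0,-1.5],0],
    [[0,0,0],0],
    [[0,0,0],0],
    [[0,0,0],0]
  ]
}}

```text
t: 21.13
position: [0.5336, -0.0463, 0.2876]
tool_rot: [-3.138, 0.001, 1.767]
contact_force: [0.4, -0.7, -2.1]
finger_gap: 0.344
grip_force: 60.0
```

```bash
python3 - <<'E'
from h import *
o=monitor.get_obs();P=o["position"];print(P,o["tool_rot"],o["contact_force"],o["wrist_torque"],o["qpos"])
s=imaging.get_image("side");t=imaging.get_image("top")
tip=P-[0,0,.1487];print(proj(s,tip))
x,y=np.int32(proj(s,tip));a=s["color"][y-60:y+40,x-30:x+30]
b=t["color"][200:250,295:345]
a=cv2.resize(a,None,fx=6,fy=6,interpolation=cv2.INTER_CUBIC)
b=cv2.resize(b,None,fx=8,fy=8,interpolation=cv2.INTER_CUBIC)
cv2.imwrite("pics/tip3.png",np.hstack([a,cv2.copyMakeBorder(b,0,200,0,0,0)]));print(x-30,y-60)
E
```

```text
[ 0.53358934 -0.04631259  0.28758691] [-3.13836920e+00  6.38115643e-04  1.76724929e+00] [ 0.4202485  -0.72643341 -2.06236426] [-0.02185406 -0.04017811 -0.02471461] [ 0.73443459  0.33075429 -0.90719737  1.7740211   0.28159959  1.17688441
 -0.06052234]
[281.75522688 223.13538239]
251 163
```

View pics/tip3.png

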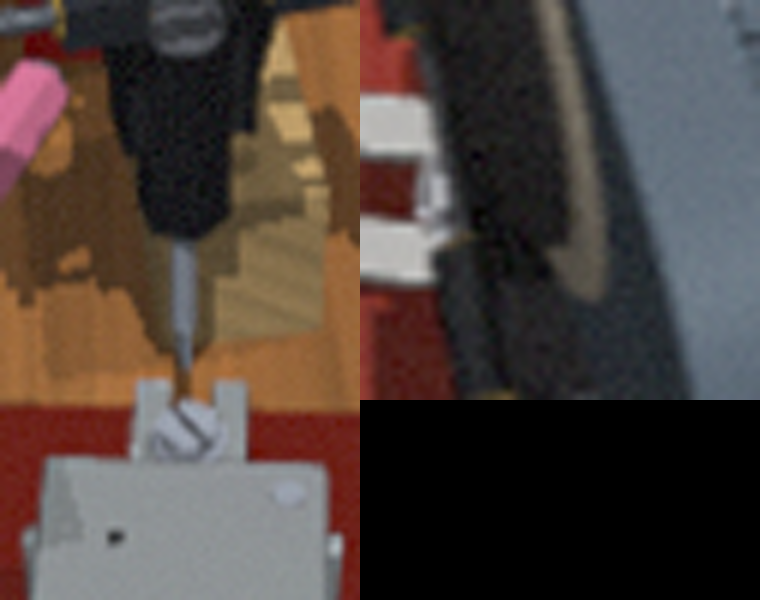

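The side crop shows the blade edge-on at (282,223). The screw's slot now runs diagonally from (279.7,231) to (286,237), so the screw has turned. I'll move over the block and check the slot angle unobstructed.

Emit:
{"name": "play_rows", "arguments": {
  "commands": [
    [[3.37,1.11,0],0],
    [[3.37,1.11,0],0],
    [[3.37,1.11,0],0],
    [[3.37,1.11,0],0],
    [[3.37,1.11,0],0]
  ]
}}

```text
t: 21.65
position: [0.5558, 0.1317, 0.2878]
tool_rot: [-3.14, 0.001, 1.767]
contact_force: [0.7, -0.4, -2.6]
finger_gap: 0.344
grip_force: 60.0
```

Emit:
{"name": "play_rows", "arguments": {
  "commands": [
    [[3.37,1.11,0],0],
    [[0,0,0],0],
    [[0,0,0],0],
    [[0,0,0],0]
  ]
}}

```text
t: 21.98
position: [0.5602, 0.1653, 0.2877]
tool_rot: [-3.14, 0.001, 1.768]
contact_force: [-0.6, -1.1, -2.1]
finger_gap: 0.341
grip_force: 60.0
```

```bash
python3 - <<'E'
from h import *
o=monitor.get_obs();P=o["position"];print(P,o["tool_rot"])
s=imaging.get_image("side");t=imaging.get_image("top")
def ang(im,a,b):
    d=atz(im,b,.0995)-atz(im,a,.0995);return np.degrees(np.arctan2(d[1],d[0])),np.hypot(*d[:2])
print("now",ang(s,(279.7,230.8),(286.3,237.2)),"start",ang(s,(251+215/8,193+318/8),(251+285/8,193+325/8)))
H=[]
for im,n in((t,"top"),(s,"side")):
    p=cv2.imread(f"pics/{n}0.png"); c=np.int32(proj(im,[.534,-.046,.0995]))
    for q in(p,im["color"]): H.append(cv2.resize(q[c[1]-12:c[1]+13,c[0]-12:c[0]+13],(280,280),interpolation=cv2.INTER_CUBIC))
tip=proj(s,P-[0,0,.1487]);print("tip",tip);x,y=np.int32(tip)
T=cv2.resize(s["color"][y-40:y+20,x-12:x+13],(233,560),interpolation=cv2.INTER_CUBIC)
cv2.imwrite("pics/cmp.png",np.hstack([np.vstack([np.hstack(H[:2]),np.hstack(H[2:])]),T]))
E
```

```text
[0.56023141 0.16526368 0.2877367 ] [-3.13967392e+00  1.17258859e-03  1.76825038e+00]
now (np.float64(-55.321839153106644), np.float64(0.025468522117774454)) start (np.float64(-11.088819453368853), np.float64(0.021097354125383258))
tip [287.03553754 163.71015921]
```

View pics/cmp.png

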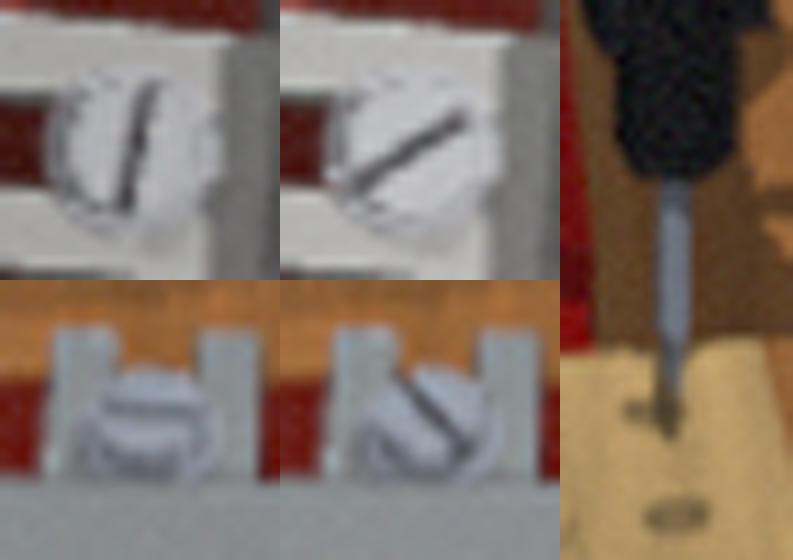

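The top crop shows the slot going from about -11° to -59°, so the screw turned about 0.83 rad, within the expected range. The driver hangs straight over its hole. I'll turn back to the yaw used at pick-up, which keeps the gripper body clear of the pink look-alike, and lower.

Emit:
{"name": "play_rows", "arguments": {
  "commands": [
    [[0,0,0],-0.12],
    [[0,0,0],-0.12],
    [[0,0,0],-0.12],
    [[0,0,0],-0.12],
    [[0,0,0],-0.12]
  ]
}}

```text
t: 22.5
position: [0.5609, 0.1637, 0.2885]
tool_rot: [-3.141, 0.001, 2.37]
contact_force: [-0.2, -0.5, -1.1]
finger_gap: 0.348
grip_force: 60.0
```

Emit:
{"name": "play_rows", "arguments": {
  "commands": [
    [[0,0,0],-0.12],
    [[0,0,0],-0.12],
    [[0,0,0],-0.09],
    [[0,0,0],0],
    [[0,0,0],0]
  ]
}}

```text
t: 22.92
position: [0.5608, 0.1642, 0.2884]
tool_rot: [-3.141, -0.0, 2.693]
contact_force: [0.2, 0.1, -1.1]
finger_gap: 0.344
grip_force: 60.0
```

Emit:
{"name": "play_rows", "arguments": {
  "commands": [
    [[0,0,2],0],
    [[0,0,2],0],
    [[0,0,1],0],
    [[0,0,1],0],
    [[0,0,0],0]
  ]
}}

```text
t: 23.33
position: [0.5598, 0.1649, 0.2269]
tool_rot: [-3.139, -0.002, 2.696]
contact_force: [-0.3, 0.2, -0.9]
finger_gap: 0.348
grip_force: 60.0
```

Emit:
{"name": "play_rows", "arguments": {
  "commands": [
    [[0,0,1.5],0],
    [[0,0,1.5],0],
    [[0,0,1.5],0],
    [[0,0,1.2],0],
    [[0,0,0.8],0]
  ]
}}

```text
t: 23.75
position: [0.5598, 0.1654, 0.1614]
tool_rot: [-3.14, -0.002, 2.698]
contact_force: [-0.5, 0.3, -2.0]
finger_gap: 0.347
grip_force: 60.0
```

Emit:
{"name": "play_rows", "arguments": {
  "commands": [
    [[0,0,0.2],0],
    [[0,0,0],0],
    [[0,0,0],0]
  ]
}}

```text
t: 24.0
position: [0.5608, 0.1663, 0.1621]
tool_rot: [3.141, 0.0, 2.698]
contact_force: [0.4, 0.3, -1.7]
finger_gap: 0.348
grip_force: 60.0
```

Emit:
{"name": "play_rows", "arguments": {
  "commands": [
    [[0,0,0.15],0],
    [[0,0,0],0],
    [[0,0,0],0]
  ]
}}

```text
t: 24.25
position: [0.5607, 0.166, 0.1607]
tool_rot: [3.141, 0.001, 2.698]
contact_force: [-0.1, -0.3, -0.9]
finger_gap: 0.344
grip_force: 60.0
```

Emit:
{"name": "play_rows", "arguments": {
  "commands": [
    [[0,0,0.2],0],
    [[0,0,0],0],
    [[0,0,0],0]
  ]
}}

```text
t: 24.5
position: [0.5605, 0.1658, 0.1582]
tool_rot: [-3.141, 0.0, 2.698]
contact_force: [-0.4, 0.2, -0.7]
finger_gap: 0.345
grip_force: 60.0
```

Emit:
{"name": "play_rows", "arguments": {
  "commands": [
    [[0,0,0.15],0],
    [[0,0,0],0],
    [[0,0,0],0]
  ]
}}

```text
t: 24.75
position: [0.5606, 0.166, 0.1568]
tool_rot: [3.141, 0.0, 2.698]
contact_force: [-0.1, 0.5, -0.8]
finger_gap: 0.348
grip_force: 60.0
```

Emit:
{"name": "play_rows", "arguments": {
  "commands": [
    [[0,0,0.1],0],
    [[0,0,0],0],
    [[0,0,0],0]
  ]
}}

```text
t: 25.0
position: [0.5607, 0.1661, 0.1567]
tool_rot: [-3.141, 0.001, 2.698]
contact_force: [-2.0, -0.5, 4.7]
finger_gap: 0.344
grip_force: 60.0
```

Seated at the same height as at the start (0.1567). Open and leave.

Emit:
{"name": "play_rows", "arguments": {
  "commands": [
    [[0,0,0],0],
    [[0,0,0],0],
    [[0,0,0],0],
    [[0,0,0],0],
    [[0,0,0],0]
  ],
  "grip": 0,
  "newtons": 10
}}

```text
t: 25.42
position: [0.5605, 0.1658, 0.1555]
tool_rot: [-3.141, -0.0, 2.698]
contact_force: [0.5, -0.6, 0.0]
finger_gap: 0.641
grip_force: 0.0
```

Emit:
{"name": "play_rows", "arguments": {
  "commands": [
    [[0,0,0],0],
    [[0,0,0],0],
    [[0,0,0],0],
    [[0,0,0],0],
    [[0,0,0],0]
  ]
}}

```text
t: 25.83
position: [0.5605, 0.1659, 0.1557]
tool_rot: [-3.142, 0.0, 2.698]
contact_force: [-0.6, -0.8, 0.5]
finger_gap: 0.973
grip_force: 0.0
```

Emit:
{"name": "play_rows", "arguments": {
  "commands": [
    [[0,0,-2],0],
    [[0,0,-3],0],
    [[0,0,-3],0],
    [[0,0,-3],0],
    [[0,0,-3],0]
  ]
}}

```text
t: 26.25
position: [0.5602, 0.1659, 0.2972]
tool_rot: [-3.142, -0.0, 2.698]
contact_force: [0.9, 0.4, -0.4]
finger_gap: 0.996
grip_force: 0.0
```

Emit:
{"name": "play_rows", "arguments": {
  "commands": [
    [[1.5,-3,0],0],
    [[1.5,-3,0],0],
    [[1.5,-3,0],0],
    [[1.5,-3,0],0],
    [[0,0,0],0]
  ]
}}

```text
t: 26.67
position: [0.4511, 0.0774, 0.2943]
tool_rot: [-3.132, -0.0, 2.69]
contact_force: [0.9, -0.1, -0.3]
finger_gap: 0.997
grip_force: 0.0
```

Emit:
{"name": "play_rows", "arguments": {
  "commands": [
    [[0,0,0],0],
    [[0,0,0],0],
    [[0,0,0],0]
  ]
}}

```text
t: 26.92
position: [0.4555, 0.0845, 0.2962]
tool_rot: [3.14, 0.0, 2.699]
contact_force: [0.4, -0.1, 0.3]
finger_gap: 1.003
grip_force: 0.0
```

```bash
python3 - <<'E'
from h import *
s=imaging.get_image("side");cv2.imwrite("pics/end.png",s["color"])
print(mark_of("side","driver")[:2],mark_of("side","block_hole")[:1])
E
```

```text
[{'centre': [288.2, 177.7], 'score': 0.83}, {'centre': [246.8, 161.4], 'score': 0.65}] [{'centre': [289.9, 173.6], 'score': 0.88}]
```

View pics/end.png

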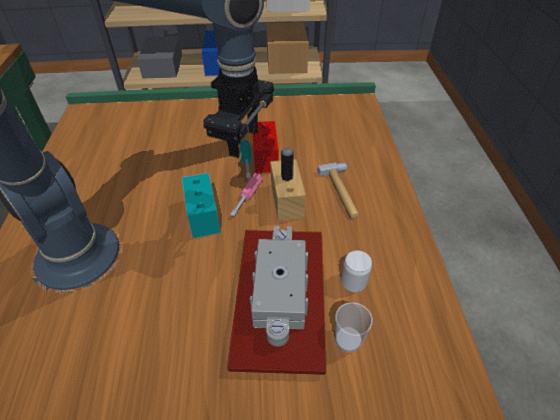

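The final picture shows the driver standing in the wooden block's middle hole (288,165). The box, cup (351,327), tin (357,271) and mallet (340,190) are where they were. The pink look-alike lies on the bench. It stood on its blade tip at the start and was already down by the first picture after pick-up. The gripper's path stayed clear of it, with no contact force.

```bash
python3 -c "
from h import *
print(job.job_done())"
```

```text
the job is handed in; nothing more can be done
None
```

The fork-lug screw is tight: it turned about 0.83 rad clockwise and came up solid at about 0.2 N m. The screwdriver is back in its hole and the job is handed in. The pink look-alike, which stood at the start, toppled at some point before the first picture after pick-up; I felt no contact, but I can't rule out that the arm knocked it.

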